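# Refill the vial rack beside the microscope

### The arm

A 6-joint arm with a two-finger parallel gripper is mounted at the origin on the work surface. World frame = base frame: x ahead of the robot, y to its left, z up, the work surface at z = 0. Lengths are in m, angles in rad, forces in N, time in s.
With the tool pointing down it reaches from about 0.3 to 0.95 m from the base axis. Payload 3.1 kg.
Tool frame: the origin (TCP) lies on the front face of the gripper's body, between the roots of the fingers; the fingertips stand arm.finger_overhang ahead of it and the grasp point (between the pads) lies 54 mm ahead of it (arm.finger_overhang is the distance from the TCP to the fingertips, in m); z points along the fingers, x is the direction in which the jaws open and shut, and the axes are right-handed (so a half turn about z gives the same grasp; the last joint's range is limited). The gripper opens to 85 mm and grips with 20 to 120 N. Pads are 22 mm wide; open, the fingers measure 114 mm over their backs; the gripper's body (76 mm by 85 mm) begins 54 mm behind the grasp point. The pads swing forward as they close: fully open they stand 13 mm farther back than shut.
Start: joints at [1.273, 0.308, 1.634, -0, 1.2, -0.07], TCP at [0.141, 0.609, 0.304] pointing down, gripper open.
Joint ranges: [-3.06, 3.06], [-0.79, 1.96], [0.05, 2.63], [-1.19, 4.34], [0.05, 2.64], [-2.94, 2.94]. Speed limits (rad/s): [2.79, 2.79, 3.14, 3.14, 3.14, 3.14].

### API

Orientations are given as a unit quaternion [x, y, z, w].
In Python, from bench import arm, viewer, ticket gives the robot as it stands.
- The arm moves only by the tool drive_tool, never from a script. Its argument "increments" is a list of rows, each an object of numbers: "dx", "dy", "dz": the shift along the tool's x, y, z as a fraction of full scale; "rx", "ry", "rz": the turn, a rotation vector about the tool's x, y, z as a fraction of full scale. A call has 1 to 20 rows; each row shifts and turns the commanded pose from where the row before left it, along the tool's axes as they then stand; what a row does not reach is not made up. Full scale, the value 1, is 150 mm for a shift and pi rad for a turn. A row lasts 1/10 s, in which the tool goes at most 50 mm and 8.59 degrees, less where a joint would pass 70% of its speed; a pose out of reach is approached as far as the arm can. A call with a number of a shift or a turn outside -1 to 1 is refused whole. A call with a gripper value outside its range is refused whole. "fingers" is the opening in per cent of the stroke, from 0 (shut) to 100 (fully open), set as the call begins (left out, the last holds). The fingers move at their own pace and stop on an object; the grip force is fixed at half the most. Time passes only in rows, so rows that do not move let the fingers close. It gives the time, the measured TCP pose, the force and the opening at its end, in the units of the state.
- arm.get_state(): the state, without advancing time (a new reading comes with each control period).
- viewer.capture(name): name is "side" or "top" or "wrist"; returns a dict with "image" (480x640x3 uint8, red, green, blue), "z_map" (480x640 float32, m along the optical axis (not along the pixel's ray), 0 where there is no reading), "intrinsics" (3x3 intrinsics, pixels), "D" ([k1, k2, p1, p2, k3] as OpenCV has them; the pictures are not rectified), "xyz" and "orientation" of the camera in the world. Camera axes: x right, y down, z forward; pixel columns grow to the right and rows downward; lengths in m; the calibration is good to about 2 mm. A picture is of the moment at which its call begins.
- ticket.close_job(): hands the job in, once; it reports no verdict.
The state is a dict: "clock": time; "joint_positions": joint angles; "dq": joint speeds; "joint_efforts": joint torques, N m; "tcp_pos": TCP position; "orientation": TCP orientation; "force": force on the tool from outside, world axes, zero at the start; "moment": the same for the moment, N m; "grip_width": finger opening in m.
Only numpy, scipy, OpenCV 4.12 (cv2) and the standard library are available. Lean on these libraries where they do the work, as an engineer would, in place of code of your own. Each camera call takes 0.05 s, during which the arm holds its last target.

### The job

One of the three pockets of the metal rack already holds a blue-capped amber vial: leave that one in its place. Put the two spare blue-capped vials standing on the bench into the two empty pockets, one in each, upright and fully down, setting them down rather than dropping them. The white-capped vials and the big blue-capped bottle are not for the rack.

Things in the scene. Friction and masses are not known exactly. Their poses are not given: they have to be found in the camera images.
- rack: aluminium rack fixed to the bench, 70 (x) by 200 (y) by 28 mm high, with three square pockets in a row along its y axis, at y = -64, 0 and +64 mm (x = 0). Each pocket is 46 mm wide both ways, open at the top, with a dark flat floor 6 mm above the bench (22 mm deep). One pocket, any of the three, starts with a vial in it; the other two are empty. Origin: centre of its underside; z up
- seated: amber glass vial with a blue screw cap, 30 mm diameter and 75 mm tall (cap: top 16 mm, 28 mm diameter), about 60 g, upright and loose. Origin: centre of its underside; z up its axis. It starts already standing in one of the rack's pockets, and stays there
- spare_a: amber glass vial with a blue screw cap, 30 mm diameter and 75 mm tall (cap: top 16 mm, 28 mm diameter), about 60 g, upright and loose. Origin: centre of its underside; z up its axis. Spare: it starts standing on the bench, among other vials of the same shape and size with white caps, which are not wanted
- spare_b: amber glass vial with a blue screw cap, 30 mm diameter and 75 mm tall (cap: top 16 mm, 28 mm diameter), about 60 g, upright and loose. Origin: centre of its underside; z up its axis. Spare: it starts standing on the bench, among other vials of the same shape and size with white caps, which are not wanted

How it is judged:
At the end, for the whole second after the job is handed in: Both spare vials and the vial that was there stand in the rack, one in each pocket: undersides on the pocket floors (less than 12 mm above the bench), within 20 mm of the rack's centre line, tilted less than 10 degrees, at rest; the vial that was there is within 20 mm of where it started (z of seated in the frame of rack between 0 and 0.012 m and x of seated in the frame of rack between -0.02 and 0.02 m and y of seated in the frame of rack between -0.085 and 0.085 m and angle between each of seated, spare_a, spare_b's own z axis and vertical below 0.175 rad and linear speed of each of seated, spare_a, spare_b below 0.02 m/s and distance of seated from where it was at the start of the episode below 0.02 m and z of spare_a in the frame of rack between 0 and 0.012 m and x of spare_a in the frame of rack between -0.02 and 0.02 m and y of spare_a in the frame of rack between -0.085 and 0.085 m and z of spare_b in the frame of rack between 0 and 0.012 m and x of spare_b in the frame of rack between -0.02 and 0.02 m and y of spare_b in the frame of rack between -0.085 and 0.085 m); the robot touches nothing.
It fails at once if a spare vial is dropped or thrown (loose from the fingers and faster than 0.8 m/s, a fall of about 33 mm) ((contact force between the fingers and spare_a below 0.1 N and linear speed of spare_a above 0.8 m/s) or (contact force between the fingers and spare_b below 0.1 N and linear speed of spare_b above 0.8 m/s)).
It fails at once if the vial already in the rack is lifted out of its pocket (underside more than 20 mm above the bench) (z of seated in the frame of rack above 0.02 m).
It also fails if it takes over 53 s, if anything falls off the work surface, if the arm or the gripper's body presses on something with over 40 N, if the wrist force passes 120 N, or if a joint passes its speed limit or range.

## Working session

There is one attempt and no reset: what is moved stays moved. The work goes in short steps, Python scripts to look and compute and a tool call to move; the robot and the scene stay as the last step left them, time stands still between calls to the robot, and variables do not carry over. Pictures are saved under pics/ and viewed, and the job is handed in when it is done.

Besides the shell and the picture viewer there is one more tool, called after "Call:" by a JSON object that holds its "api" and its "payload". drive_tool: Moves the arm, as the interface text tells. Its arguments: {"type":"object","properties":{"increments":{"type":"array","items":{"type":"object","properties":{"dx":{"type":"number","minimum":-1,"maximum":1},"dy":{"type":"number","minimum":-1,"maximum":1},"dz":{"type":"number","minimum":-1,"maximum":1},"rx":{"type":"number","minimum":-1,"maximum":1},"ry":{"type":"number","minimum":-1,"maximum":1},"rz":{"type":"number","minimum":-1,"maximum":1}}}},"fingers":{"type":"number"}},"required":["increments"]}

```bash
mkdir -p pics; ls; python3 - <<'E'
from bench import arm, viewer, ticket
import cv2,numpy as np,pickle
s=arm.get_state();print(s, getattr(arm,'finger_overhang',None))
for n in ['top','side']:
    c=viewer.capture(n);pickle.dump(c,open(n+'0.pkl','wb'))
    cv2.imwrite(f'pics/{n}0.png',c['image'][:,:,::-1]);print(n,c['xyz'],c['orientation'],c['intrinsics'],c['D'])
E
```

```text
pics
{'clock': 0.0, 'joint_positions': array([ 1.27326831e+00,  3.09022059e-01,  1.63520670e+00, -1.86162376e-05,
        1.19971446e+00, -6.96926676e-02]), 'dq': array([-1.19967047e-04, -1.54570290e-03,  2.88999989e-04,  2.67819768e-04,
        5.59405391e-04, -1.69975772e-05]), 'joint_efforts': array([-2.47536836e-04, -4.15253592e+01, -2.76665372e+01,  4.12525480e-05,
        1.01211882e-02,  9.88026301e-07]), 'tcp_pos': array([0.14099832, 0.60820224, 0.30262668]), 'orientation': array([ 7.82898798e-01,  6.22147966e-01, -9.63907040e-04,  6.72495674e-04]), 'force': array([-0.45849257, -0.26017982, -0.28216441]), 'moment': array([-0.01865003,  0.01153348,  0.0333253 ]), 'grip_width': 0.08546677292928433} 0.0726
top [0.48009304 0.02930662 0.86490779] [ 0.70907833 -0.7044775   0.02105044 -0.02182301] [[517.00681609   0.         314.00251819]
 [  0.         517.00681609 238.81469618]
 [  0.           0.           1.        ]] [-0.13574561  0.          0.          0.          0.        ]
side [0.34952908 0.84057103 0.64812934] [-0.09572316  0.88935374 -0.4448381   0.04478914] [[540.19957953   0.         320.67044276]
 [  0.         540.19957953 237.66237458]
 [  0.           0.           1.        ]] [-0.02947592  0.          0.          0.          0.        ]
```

View pics/top0.png

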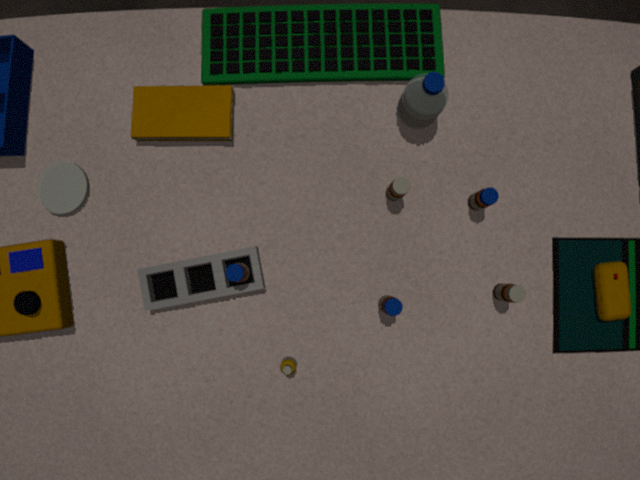

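View pics/side0.png

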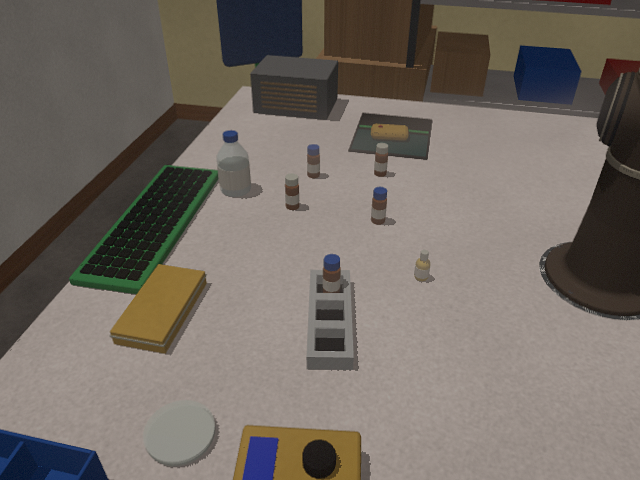

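The top view shows the rack at about (200,280), with the seated vial in its right pocket (237,272). The spare blue caps are at (488,196) and (392,306), and the white caps at (400,187) and (513,293). The bottle is at (433,83).

```bash
cat > h.py <<'E'
import cv2,numpy as np
from scipy.spatial.transform import Rotation as R
def ray(c,px,z):
    px=np.array(px,float).reshape(-1,1,2)
    u=cv2.undistortPoints(px,np.array(c['intrinsics']),np.array(c['D'])).reshape(-1,2)
    d=R.from_quat(c['orientation']).apply(np.c_[u,np.ones(len(u))]); o=np.array(c['xyz'])
    return o+d*((z-o[2])/d[:,2])[:,None]
def cloud(c):
    h,w=c['z_map'].shape; v,u=np.mgrid[:h,:w]
    p=cv2.undistortPoints(np.stack([u,v],-1).reshape(-1,1,2).astype(float),np.array(c['intrinsics']),np.array(c['D'])).reshape(-1,2)
    P=np.c_[p,np.ones(len(p))]*c['z_map'].reshape(-1,1)
    return (R.from_quat(c['orientation']).apply(P)+np.array(c['xyz'])).reshape(h,w,3)
def blue(c):
    hsv=cv2.cvtColor(c['image'],cv2.COLOR_RGB2HSV)
    return cv2.inRange(hsv,(100,120,50),(130,255,255))
def blobs(m,a=40):
    n,l,s,ce=cv2.connectedComponentsWithStats(m)
    return [(i,s[i],ce[i]) for i in range(1,n) if s[i][4]>a],l
E
python3 - <<'E'
from h import *;import pickle
for n in ['top','side']:
    c=pickle.load(open(n+'0.pkl','rb'));X=cloud(c);b,l=blobs(blue(c))
    for i,s,ce in b:
        q=X[(l==i)&(c['z_map']>0)]
        t=q[q[:,2]>np.percentile(q[:,2],95)-.006] if len(q) else q
        # top face pixels: ray
        print(n,ce.round(),s[4],'z95',np.percentile(q[:,2],95).round(4),'topmid',((t.min(0)+t.max(0))/2).round(4),'mean',t.mean(0).round(4),np.ptp(t,axis=0).round(3))
    # rack top by depth
    m=((abs(X[...,2]-.028)<.006)).astype(np.uint8)*255
    m=cv2.morphologyEx(m,cv2.MORPH_OPEN,np.ones((3,3)))
    for i,s,ce in blobs(m,300)[0]:print('rack?',n,ce.round(),s)
c=pickle.load(open('top0.pkl','rb'));X=cloud(c)
m=((X[...,2]>.018)&(X[...,2]<.036)).astype(np.uint8)*255
m[:230]=0;m[320:]=0;m[:,:130]=0;m[:,275:]=0
b,l=blobs(cv2.morphologyEx(m,cv2.MORPH_OPEN,np.ones((3,3))),200);print([x[1] for x in b])
i=max(b,key=lambda t:t[1][4])[0]
pts=np.argwhere(l==i)[:,::-1]
W=ray(c,pts,.028)[:,:2].astype(np.float32);r=cv2.minAreaRect(W*1000);print(r)
for k,(a,bx) in {}.items():pass
for x in [(488,196),(392,306),(400,187),(513,293),(237,272),(433,83)]: print(x,ray(c,x,.075).round(3))
E
```

```text
top [ 5. 87.] 594 z95 0.0703 topmid [0.7784 0.5626 0.0685] mean [0.7833 0.5523 0.0686] [0.198 0.03  0.008]
top [434.  82.] 326 z95 0.1413 topmid [ 0.7561 -0.1431  0.1393] mean [ 0.7556 -0.1434  0.1392] [0.031 0.029 0.008]
top [489. 196.] 216 z95 0.0768 topmid [ 0.5974 -0.2438  0.0747] mean [ 0.5977 -0.2437  0.0747] [0.026 0.026 0.007]
top [ 25. 260.] 677 z95 0.0534 topmid [0.4913 0.5063 0.0516] mean [0.4912 0.5067 0.0511] [0.04  0.062 0.008]
top [234. 272.] 260 z95 0.0826 topmid [0.4756 0.151  0.0802] mean [0.4761 0.1511 0.0803] [0.026 0.026 0.007]
top [393. 306.] 244 z95 0.0767 topmid [ 0.4253 -0.0913  0.0744] mean [ 0.4253 -0.0908  0.0745] [0.026 0.025 0.007]
rack? top [181. 111.] [ 131   85  102   54 5194]
rack? top [201. 278.] [ 138  246  126   64 2899]
rack? top [614. 291.] [ 598  262   33   58 1572]
side [545.  71.] 2669 z95 -0.0676 topmid [-0.1029 -1.49   -0.0684] mean [-0.1047 -1.483  -0.07  ] [0.207 0.302 0.01 ]
side [229. 134.] 70 z95 0.1416 topmid [ 0.7544 -0.1397  0.1392] mean [ 0.7541 -0.1385  0.1396] [0.027 0.025 0.006]
side [380. 190.] 56 z95 0.0768 topmid [ 0.4241 -0.
[... 299 characters left out ...]
9.] 1221 z95 0.0535 topmid [0.4913 0.5068 0.0517] mean [0.4913 0.5079 0.0517] [0.041 0.06  0.007]
rack? side [389. 129.] [372 123  36  12 340]
rack? side [600. 283.] [566 259  74  36 446]
rack? side [158. 304.] [ 110  264   95   81 4131]
rack? side [329. 318.] [ 306  270   48   90 2222]
rack? side [ 42. 464.] [ 14 455  68  25 363]
[array([ 138,  246,  126,   64, 2978], dtype=int32)]
((465.3908386230469, 215.33724975585938), (70.63886260986328, 200.84971618652344), 11.664289474487305)
(488, 196) [[ 0.597 -0.241  0.075]]
(392, 306) [[ 0.426 -0.089  0.075]]
(400, 187) [[ 0.609 -0.102  0.075]]
(513, 293) [[ 0.446 -0.28   0.075]]
(237, 272) [[0.476 0.148 0.075]]
(433, 83) [[ 0.778 -0.157  0.075]]
```

```bash
python3 - <<'E'
import cv2,pickle
c=pickle.load(open('top0.pkl','rb'))['image'][:,:,::-1]
cv2.imwrite('pics/top0a.png',cv2.resize(c[170:330,130:290],None,fx=3.7,fy=3.7,interpolation=2))
cv2.imwrite('pics/top0b.png',cv2.resize(c[160:340,360:560],None,fx=3.3,fy=3.3,interpolation=2))
E
```

```text
(no output)
```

View pics/top0a.png

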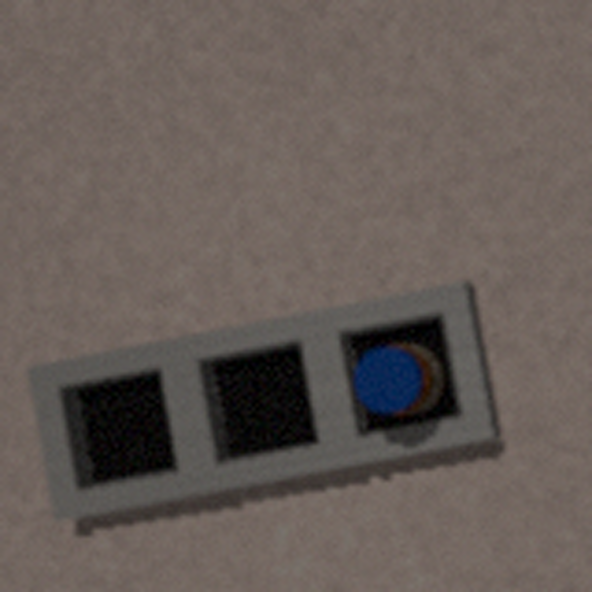

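View pics/top0b.png

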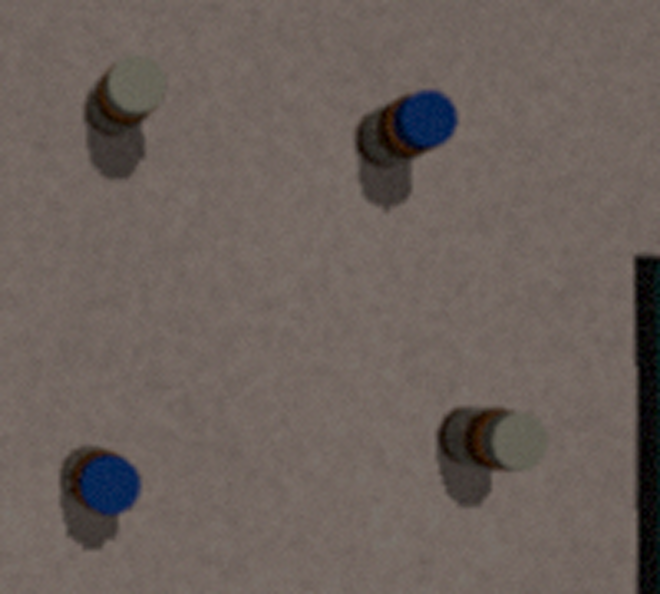

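```bash
cat > go.py <<'E'
import sys;from h import *
from bench import arm
s=arm.get_state();p=np.array(s['tcp_pos']);Q=R.from_quat(s['orientation'])
t=np.array([float(a) for a in sys.argv[1:4]])
X=Q.as_matrix()[:,0];yaw=np.degrees(np.arctan2(X[1],X[0]))
print('t',s['clock'],'p',p.round(4),'yaw',yaw.round(2),'zaxis',Q.as_matrix()[:,2].round(4),'w',s['grip_width'],'F',np.round(s['force'],2))
print('total fullscale',(Q.inv().apply(t-p)/.15).round(3),'rz total',((yaw-11.66)/180).round(4))
E
python3 go.py .425 -.09 .25
```

```text
t 0.1 p [0.141  0.6083 0.3027] yaw 76.95 zaxis [-6.0e-04 -2.1e-03 -1.0e+00] w 0.08557819968443832 F [0.71 0.36 0.75]
total fullscale [-4.107  2.896  0.36 ] rz total 0.3627
```

Call:
{"api": "drive_tool", "payload": {"increments": [{"rz": 0.0453}, {"rz": 0.0453}, {"rz": 0.0453}, {"rz": 0.0453}, {"rz": 0.0453}, {"rz": 0.0453}, {"rz": 0.0453}, {"rz": 0.0453}, {}], "fingers": 100}}

```text
validation failed for argument at $.in...
```

```bash
python3 go.py .425 -.09 .25
```

```text
t 0.1 p [0.141  0.6083 0.3027] yaw 76.95 zaxis [-6.0e-04 -2.1e-03 -1.0e+00] w 0.08557819968443832 F [0.71 0.36 0.75]
total fullscale [-4.107  2.896  0.36 ] rz total 0.3627
```

Call:
{"api": "drive_tool", "payload": {"increments": [{"dx": 0, "dy": 0, "dz": 0, "rx": 0, "ry": 0, "rz": 0.0453}, {"dx": 0, "dy": 0, "dz": 0, "rx": 0, "ry": 0, "rz": 0.0453}, {"dx": 0, "dy": 0, "dz": 0, "rx": 0, "ry": 0, "rz": 0.0453}, {"dx": 0, "dy": 0, "dz": 0, "rx": 0, "ry": 0, "rz": 0.0453}, {"dx": 0, "dy": 0, "dz": 0, "rx": 0, "ry": 0, "rz": 0.0453}, {"dx": 0, "dy": 0, "dz": 0, "rx": 0, "ry": 0, "rz": 0.0453}, {"dx": 0, "dy": 0, "dz": 0, "rx": 0, "ry": 0, "rz": 0.0453}, {"dx": 0, "dy": 0, "dz": 0, "rx": 0, "ry": 0, "rz": 0.0453}, {"dx": 0, "dy": 0, "dz": 0, "rx": 0, "ry": 0, "rz": 0}], "fingers": 100}}

```text
clock: 1.0
tcp_pos: [0.1411, 0.6085, 0.3032]
orientation: [0.995, 0.102, -0.0, 0.001]
force: [0.5, -0.6, -0.9]
grip_width: 0.0854
```

```bash
python3 go.py .425 -.09 .25
```

```text
t 1.0 p [0.1411 0.6085 0.3032] yaw 11.73 zaxis [-4.0e-04 -1.2e-03 -1.0e+00] w 0.08538880000069503 F [ 0.54 -0.56 -0.88]
total fullscale [0.907 4.944 0.359] rz total 0.0004
```

Call:
{"api": "drive_tool", "payload": {"increments": [{"dx": 0.045, "dy": 0.247, "dz": 0.018}, {"dx": 0.045, "dy": 0.247, "dz": 0.018}, {"dx": 0.045, "dy": 0.247, "dz": 0.018}, {"dx": 0.045, "dy": 0.247, "dz": 0.018}, {"dx": 0.045, "dy": 0.247, "dz": 0.018}, {"dx": 0.045, "dy": 0.247, "dz": 0.018}, {"dx": 0.045, "dy": 0.247, "dz": 0.018}, {"dx": 0.045, "dy": 0.247, "dz": 0.018}, {"dx": 0.045, "dy": 0.247, "dz": 0.018}, {"dx": 0.045, "dy": 0.247, "dz": 0.018}, {"dx": 0.045, "dy": 0.247, "dz": 0.018}, {"dx": 0.045, "dy": 0.247, "dz": 0.018}, {"dx": 0.045, "dy": 0.247, "dz": 0.018}, {"dx": 0.045, "dy": 0.247, "dz": 0.018}, {"dx": 0.045, "dy": 0.247, "dz": 0.018}, {"dx": 0.045, "dy": 0.247, "dz": 0.018}, {"dx": 0.045, "dy": 0.247, "dz": 0.018}, {"dx": 0.045, "dy": 0.247, "dz": 0.018}, {"dx": 0.045, "dy": 0.247, "dz": 0.018}, {"dx": 0.045, "dy": 0.247, "dz": 0.018}]}}

```text
validation failed for argument at $.in...
```

Call:
{"api": "drive_tool", "payload": {"increments": [{"dx": 0}, {"dx": 0}, {"dx": 0}]}}

```text
validation failed for argument at $.in...
```

```bash
python3 go.py .425 -.09 .101; python3 - <<'E'
from h import *;from bench import viewer
for n in ['wrist','top']:
    c=viewer.capture(n);cv2.imwrite(f'pics/{n}1.png',c['image'][:,:,::-1]);X=cloud(c);b,l=blobs(blue(c))
    print(c['xyz'])
    for i,s,ce in b:
        q=X[(l==i)&(c['z_map']>0)]
        if len(q):
            t=q[q[:,2]>np.percentile(q[:,2],95)-.006];print(n,ce.round(),s[4],((t.min(0)+t.max(0))/2).round(4),t.mean(0).round(4))
E
```

```text
t 1.0 p [0.1411 0.6085 0.3032] yaw 11.73 zaxis [-4.0e-04 -1.2e-03 -1.0e+00] w 0.08538880000069503 F [ 0.54 -0.56 -0.88]
total fullscale [0.908 4.943 1.353] rz total 0.0004
[0.12791014 0.67448035 0.37438471]
wrist [630. 303.] 975 [0.4771 0.5857 0.0529] [0.4733 0.5825 0.0532]
wrist [621. 358.] 914 [0.3611 0.5652 0.1777] [0.4846 0.5244 0.06  ]
[0.48009304 0.02930662 0.86490779]
top [ 5. 88.] 598 [0.7787 0.5623 0.0677] [0.782  0.5524 0.0682]
top [434.  82.] 324 [ 0.7556 -0.1434  0.1396] [ 0.7556 -0.1434  0.1392]
top [489. 196.] 218 [ 0.5971 -0.244   0.075 ] [ 0.5977 -0.2437  0.0748]
top [ 25. 260.] 674 [0.4913 0.5064 0.0511] [0.4912 0.5066 0.0511]
top [234. 272.] 261 [0.4757 0.1509 0.0802] [0.4762 0.1511 0.0803]
top [393. 306.] 242 [ 0.4253 -0.0911  0.0747] [ 0.4254 -0.0907  0.0745]
```

View pics/wrist1.png

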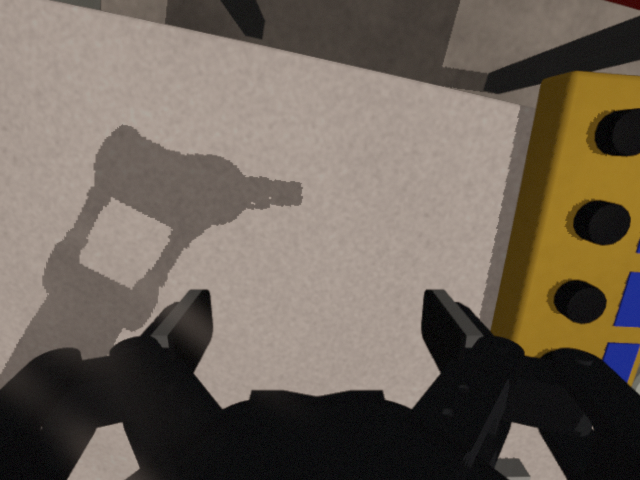

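The wrist picture shows the open fingers at (200,320) and (435,320) over bare bench, so the last move was refused. Each row needs all six keys.

Call:
{"api": "drive_tool", "payload": {"increments": [{"dx": 0.045, "dy": 0.247, "dz": 0.018, "rx": 0, "ry": 0, "rz": 0}, {"dx": 0.045, "dy": 0.247, "dz": 0.018, "rx": 0, "ry": 0, "rz": 0}, {"dx": 0.045, "dy": 0.247, "dz": 0.018, "rx": 0, "ry": 0, "rz": 0}, {"dx": 0.045, "dy": 0.247, "dz": 0.018, "rx": 0, "ry": 0, "rz": 0}, {"dx": 0.045, "dy": 0.247, "dz": 0.018, "rx": 0, "ry": 0, "rz": 0}, {"dx": 0.045, "dy": 0.247, "dz": 0.018, "rx": 0, "ry": 0, "rz": 0}, {"dx": 0.045, "dy": 0.247, "dz": 0.018, "rx": 0, "ry": 0, "rz": 0}, {"dx": 0.045, "dy": 0.247, "dz": 0.018, "rx": 0, "ry": 0, "rz": 0}, {"dx": 0.045, "dy": 0.247, "dz": 0.018, "rx": 0, "ry": 0, "rz": 0}, {"dx": 0.045, "dy": 0.247, "dz": 0.018, "rx": 0, "ry": 0, "rz": 0}, {"dx": 0.045, "dy": 0.247, "dz": 0.018, "rx": 0, "ry": 0, "rz": 0}, {"dx": 0.045, "dy": 0.247, "dz": 0.018, "rx": 0, "ry": 0, "rz": 0}, {"dx": 0.045, "dy": 0.247, "dz": 0.018, "rx": 0, "ry": 0, "rz": 0}, {"dx": 0.045, "dy": 0.247, "dz": 0.018, "rx": 0, "ry": 0, "rz": 0}, {"dx": 0.045, "dy": 0.247, "dz": 0.018, "rx": 0, "ry": 0, "rz": 0}, {"dx": 0.045, "dy": 0.247, "dz": 0.018, "rx": 0, "ry": 0, "rz": 0}, {"dx": 0.045, "dy": 0.247, "dz": 0.018, "rx": 0, "ry": 0, "rz": 0}, {"dx": 0.045, "dy": 0.247, "dz": 0.018, "rx": 0, "ry": 0, "rz": 0}, {"dx": 0.045, "dy": 0.247, "dz": 0.018, "rx": 0, "ry": 0, "rz": 0}, {"dx": 0.045, "dy": 0.247, "dz": 0.018, "rx": 0, "ry": 0, "rz": 0}]}}

```text
clock: 3.1
tcp_pos: [0.4242, -0.0909, 0.2499]
orientation: [0.995, 0.103, 0.0, 0.0]
force: [1.3, 0.6, 0.4]
grip_width: 0.0855
```

Call:
{"api": "drive_tool", "payload": {"increments": [{"dx": 0, "dy": 0, "dz": 0, "rx": 0, "ry": 0, "rz": 0}, {"dx": 0, "dy": 0, "dz": 0, "rx": 0, "ry": 0, "rz": 0}, {"dx": 0, "dy": 0, "dz": 0, "rx": 0, "ry": 0, "rz": 0}]}}

```text
clock: 3.4
tcp_pos: [0.4232, -0.0886, 0.2496]
orientation: [0.995, 0.103, -0.0, -0.0]
force: [-1.0, 0.3, -0.4]
grip_width: 0.0855
```

```bash
python3 go.py .425 -.09 .101; python3 - <<'E'
from h import *;from bench import viewer
for n in ['wrist']:
    c=viewer.capture(n);cv2.imwrite(f'pics/{n}2.png',c['image'][:,:,::-1]);X=cloud(c);b,l=blobs(blue(c))
    for i,s,ce in b:
        q=X[(l==i)&(c['z_map']>0)]
        if len(q):
            t=q[q[:,2]>np.percentile(q[:,2],95)-.006];print(n,ce.round(),s[4],((t.min(0)+t.max(0))/2).round(4),t.mean(0).round(4))
E
```

```text
t 3.4 p [ 0.4232 -0.0886  0.2496] yaw 11.79 zaxis [-1.1e-03  7.0e-04 -1.0e+00] w 0.08545679962107575 F [-1.03  0.31 -0.37]
total fullscale [0.011 0.013 0.991] rz total 0.0007
wrist [320. 237.] 1125 [ 0.4265 -0.09    0.0748] [ 0.4263 -0.0893  0.0761]
```

View pics/wrist2.png

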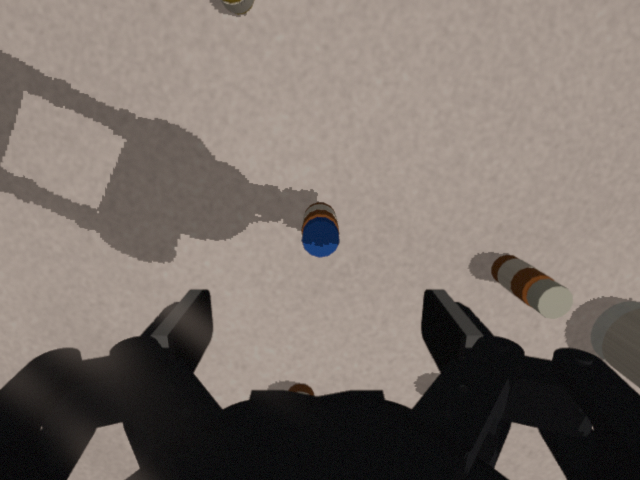

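The wrist view shows the blue cap at (320,237), midway between the fingers. It measures (0.426,-0.090), which agrees with the top view. I'll descend and grip.

Call:
{"api": "drive_tool", "payload": {"increments": [{"dx": 0.014, "dy": 0.008, "dz": 0.1, "rx": 0, "ry": 0, "rz": 0}, {"dx": 0, "dy": 0, "dz": 0.15, "rx": 0, "ry": 0, "rz": 0}, {"dx": 0, "dy": 0, "dz": 0.15, "rx": 0, "ry": 0, "rz": 0}, {"dx": 0, "dy": 0, "dz": 0.15, "rx": 0, "ry": 0, "rz": 0}, {"dx": 0, "dy": 0, "dz": 0.15, "rx": 0, "ry": 0, "rz": 0}, {"dx": 0, "dy": 0, "dz": 0.15, "rx": 0, "ry": 0, "rz": 0}, {"dx": 0, "dy": 0, "dz": 0.1, "rx": 0, "ry": 0, "rz": 0}, {"dx": 0, "dy": 0, "dz": 0.04, "rx": 0, "ry": 0, "rz": 0}, {"dx": 0, "dy": 0, "dz": 0, "rx": 0, "ry": 0, "rz": 0}, {"dx": 0, "dy": 0, "dz": 0, "rx": 0, "ry": 0, "rz": 0}]}}

```text
clock: 4.45
tcp_pos: [0.4266, -0.0897, 0.102]
orientation: [0.995, 0.103, 0.001, 0.0]
force: [-0.8, 0.3, 0.2]
grip_width: 0.0855
```

Call:
{"api": "drive_tool", "payload": {"increments": [{"dx": 0, "dy": 0, "dz": 0, "rx": 0, "ry": 0, "rz": 0}, {"dx": 0, "dy": 0, "dz": 0, "rx": 0, "ry": 0, "rz": 0}, {"dx": 0, "dy": 0, "dz": 0, "rx": 0, "ry": 0, "rz": 0}, {"dx": 0, "dy": 0, "dz": 0, "rx": 0, "ry": 0, "rz": 0}, {"dx": 0, "dy": 0, "dz": 0, "rx": 0, "ry": 0, "rz": 0}, {"dx": 0, "dy": 0, "dz": 0, "rx": 0, "ry": 0, "rz": 0}, {"dx": 0, "dy": 0, "dz": 0, "rx": 0, "ry": 0, "rz": 0}, {"dx": 0, "dy": 0, "dz": 0, "rx": 0, "ry": 0, "rz": 0}, {"dx": 0, "dy": 0, "dz": 0, "rx": 0, "ry": 0, "rz": 0}, {"dx": 0, "dy": 0, "dz": 0, "rx": 0, "ry": 0, "rz": 0}], "fingers": 0}}

```text
clock: 5.45
tcp_pos: [0.4265, -0.0902, 0.102]
orientation: [0.995, 0.102, 0.0, 0.0]
force: [-1.3, -0.1, 6.4]
grip_width: 0.0285
```

```bash
python3 go.py .4525 .278 .22; python3 - <<'E'
from h import *;from bench import viewer
for n in ['side']:
    c=viewer.capture(n);cv2.imwrite(f'pics/{n}3.png',cv2.resize(c['image'][60:360,220:620,::-1],None,fx=2,fy=2))
E
```

```text
t 5.45 p [ 0.4265 -0.0902  0.102 ] yaw 11.71 zaxis [ 7.e-04 -2.e-04 -1.e+00] w 0.028482879035272756 F [-1.33 -0.1   6.41]
total fullscale [ 0.668 -2.368 -0.787] rz total 0.0003
```

View pics/side3.png

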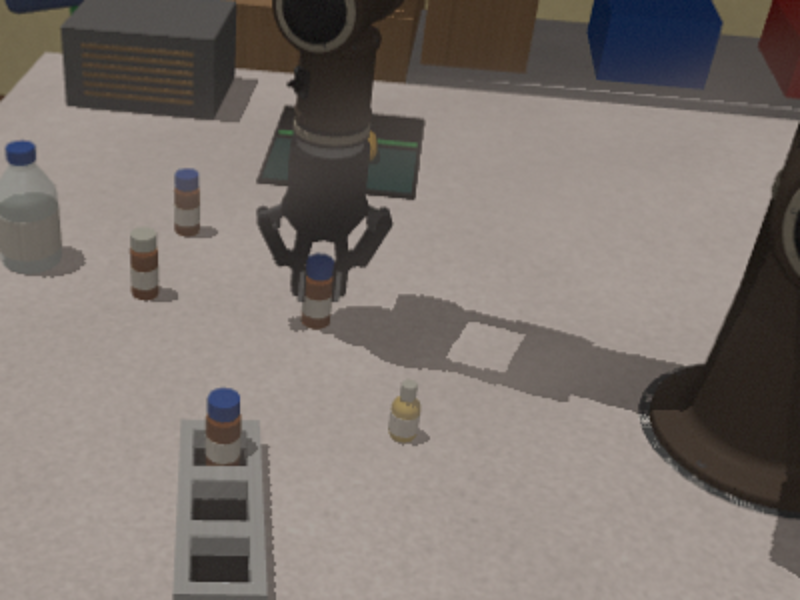

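The side view shows the fingers around the vial just below its cap, at (318,285). I'll lift and carry it to above the far pocket.

Call:
{"api": "drive_tool", "payload": {"increments": [{"dx": 0, "dy": 0, "dz": -0.1, "rx": 0, "ry": 0, "rz": 0}, {"dx": 0, "dy": 0, "dz": -0.2, "rx": 0, "ry": 0, "rz": 0}, {"dx": 0, "dy": 0, "dz": -0.2, "rx": 0, "ry": 0, "rz": 0}, {"dx": 0, "dy": 0, "dz": -0.2, "rx": 0, "ry": 0, "rz": 0}, {"dx": 0, "dy": 0, "dz": -0.1, "rx": 0, "ry": 0, "rz": 0}, {"dx": 0, "dy": 0, "dz": 0, "rx": 0, "ry": 0, "rz": 0}]}}

```text
clock: 6.1
tcp_pos: [0.4278, -0.0906, 0.2237]
orientation: [0.995, 0.102, 0.003, 0.001]
force: [0.1, 0.5, -0.2]
grip_width: 0.0285
```

Call:
{"api": "drive_tool", "payload": {"increments": [{"dx": 0.026, "dy": -0.09, "dz": 0, "rx": 0, "ry": 0, "rz": 0}, {"dx": 0.052, "dy": -0.18, "dz": 0, "rx": 0, "ry": 0, "rz": 0}, {"dx": 0.052, "dy": -0.18, "dz": 0, "rx": 0, "ry": 0, "rz": 0}, {"dx": 0.052, "dy": -0.18, "dz": 0, "rx": 0, "ry": 0, "rz": 0}, {"dx": 0.052, "dy": -0.18, "dz": 0, "rx": 0, "ry": 0, "rz": 0}, {"dx": 0.052, "dy": -0.18, "dz": 0, "rx": 0, "ry": 0, "rz": 0}, {"dx": 0.052, "dy": -0.18, "dz": 0, "rx": 0, "ry": 0, "rz": 0}, {"dx": 0.052, "dy": -0.18, "dz": 0, "rx": 0, "ry": 0, "rz": 0}, {"dx": 0.052, "dy": -0.18, "dz": 0, "rx": 0, "ry": 0, "rz": 0}, {"dx": 0.052, "dy": -0.18, "dz": 0, "rx": 0, "ry": 0, "rz": 0}, {"dx": 0.052, "dy": -0.18, "dz": 0, "rx": 0, "ry": 0, "rz": 0}, {"dx": 0.052, "dy": -0.18, "dz": 0, "rx": 0, "ry": 0, "rz": 0}, {"dx": 0.052, "dy": -0.18, "dz": 0, "rx": 0, "ry": 0, "rz": 0}, {"dx": 0.026, "dy": -0.11, "dz": 0, "rx": 0, "ry": 0, "rz": 0}, {"dx": 0, "dy": 0, "dz": 0, "rx": 0, "ry": 0, "rz": 0}, {"dx": 0, "dy": 0, "dz": 0, "rx": 0, "ry": 0, "rz": 0}]}}

```text
clock: 7.7
tcp_pos: [0.4528, 0.2766, 0.2202]
orientation: [0.995, 0.102, -0.001, 0.001]
force: [0.0, -0.7, -0.0]
grip_width: 0.0287
```

```bash
python3 go.py .4525 .278 .108; python3 - <<'E'
from h import *;from bench import viewer
for n in ['side']:
    c=viewer.capture(n);cv2.imwrite(f'pics/{n}4.png',cv2.resize(c['image'][100:400,180:580,::-1],None,fx=2,fy=2))
E
```

```text
t 7.7 p [0.4528 0.2766 0.2202] yaw 11.77 zaxis [-0.0021 -0.0018 -1.    ] w 0.028680502889494777 F [ 0.01 -0.75 -0.01]
total fullscale [ 0.002 -0.011  0.748] rz total 0.0006
```

View pics/side4.png

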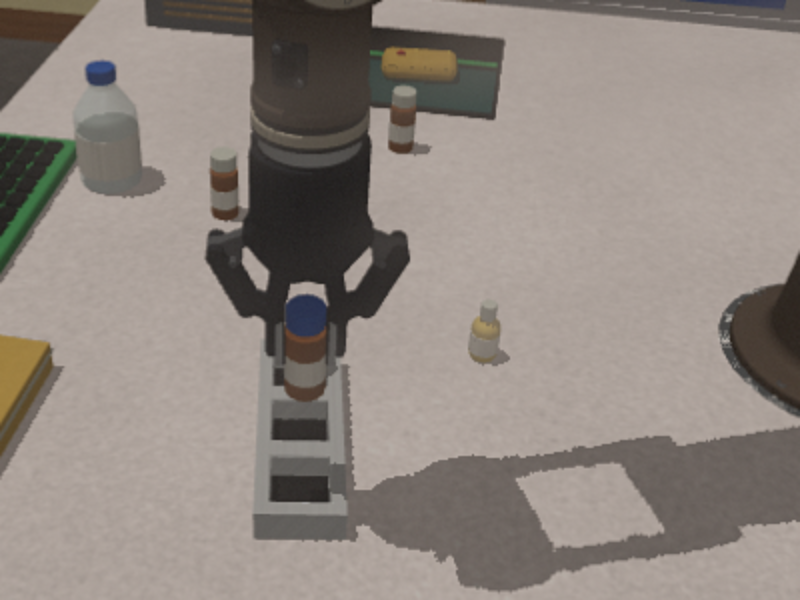

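The vial hangs upright, with its cap at (305,315), and there's room above the far pocket. I'll lower it now.

Call:
{"api": "drive_tool", "payload": {"increments": [{"dx": 0.002, "dy": -0.01, "dz": 0.1, "rx": 0, "ry": 0, "rz": 0}, {"dx": 0, "dy": 0, "dz": 0.15, "rx": 0, "ry": 0, "rz": 0}, {"dx": 0, "dy": 0, "dz": 0.15, "rx": 0, "ry": 0, "rz": 0}, {"dx": 0, "dy": 0, "dz": 0.15, "rx": 0, "ry": 0, "rz": 0}, {"dx": 0, "dy": 0, "dz": 0.08, "rx": 0, "ry": 0, "rz": 0}, {"dx": 0, "dy": 0, "dz": 0.05, "rx": 0, "ry": 0, "rz": 0}, {"dx": 0, "dy": 0, "dz": 0.03, "rx": 0, "ry": 0, "rz": 0}, {"dx": 0, "dy": 0, "dz": 0.02, "rx": 0, "ry": 0, "rz": 0}, {"dx": 0, "dy": 0, "dz": 0, "rx": 0, "ry": 0, "rz": 0}, {"dx": 0, "dy": 0, "dz": 0, "rx": 0, "ry": 0, "rz": 0}]}}

```text
clock: 8.75
tcp_pos: [0.454, 0.279, 0.1126]
orientation: [0.995, 0.102, 0.001, -0.0]
force: [0.8, 0.7, -1.7]
grip_width: 0.0285
```

```bash
python3 go.py .4525 .278 .108; python3 - <<'E'
from h import *;from bench import viewer
for n in ['side']:
    c=viewer.capture(n);cv2.imwrite(f'pics/{n}5.png',cv2.resize(c['image'][180:400,240:440,::-1],None,fx=2.7,fy=2.7))
E
```

```text
t 8.75 p [0.454  0.279  0.1126] yaw 11.72 zaxis [ 1.3e-03  6.0e-04 -1.0e+00] w 0.028484377190158953 F [ 0.78  0.67 -1.65]
total fullscale [-0.011  0.004  0.031] rz total 0.0003
```

View pics/side5.png

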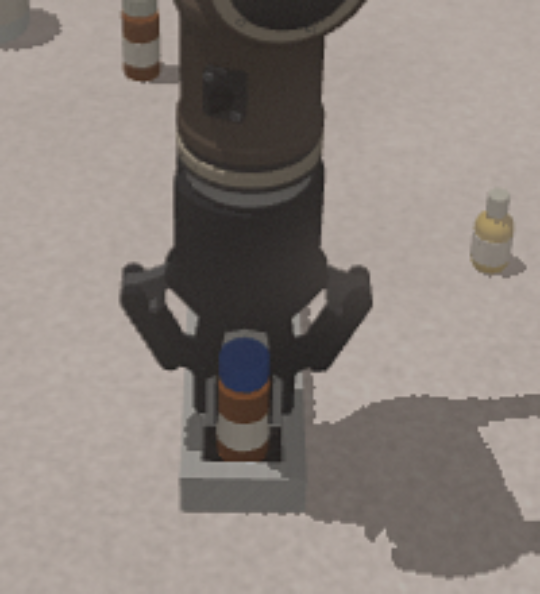

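The vial is inside the end pocket at (243,430), a few millimetres above the floor. I'll bring it down gently.

Call:
{"api": "drive_tool", "payload": {"increments": [{"dx": -0.01, "dy": 0, "dz": 0.01, "rx": 0, "ry": 0, "rz": 0}, {"dx": 0, "dy": 0, "dz": 0.01, "rx": 0, "ry": 0, "rz": 0}, {"dx": 0, "dy": 0, "dz": 0.008, "rx": 0, "ry": 0, "rz": 0}, {"dx": 0, "dy": 0, "dz": 0, "rx": 0, "ry": 0, "rz": 0}, {"dx": 0, "dy": 0, "dz": 0, "rx": 0, "ry": 0, "rz": 0}]}}

```text
clock: 9.3
tcp_pos: [0.452, 0.2785, 0.108]
orientation: [0.995, 0.102, -0.0, 0.0]
force: [-1.9, -0.1, 3.8]
grip_width: 0.0283
```

The vertical force of 3.8 N at 0.108 m means it's on the floor. I'll release and retreat straight up.

Call:
{"api": "drive_tool", "payload": {"increments": [{"dx": 0, "dy": 0, "dz": 0, "rx": 0, "ry": 0, "rz": 0}, {"dx": 0, "dy": 0, "dz": 0, "rx": 0, "ry": 0, "rz": 0}, {"dx": 0, "dy": 0, "dz": 0, "rx": 0, "ry": 0, "rz": 0}, {"dx": 0, "dy": 0, "dz": 0, "rx": 0, "ry": 0, "rz": 0}, {"dx": 0, "dy": 0, "dz": 0, "rx": 0, "ry": 0, "rz": 0}, {"dx": 0, "dy": 0, "dz": 0, "rx": 0, "ry": 0, "rz": 0}, {"dx": 0, "dy": 0, "dz": 0, "rx": 0, "ry": 0, "rz": 0}, {"dx": 0, "dy": 0, "dz": 0, "rx": 0, "ry": 0, "rz": 0}], "fingers": 100}}

```text
clock: 10.1
tcp_pos: [0.4521, 0.2784, 0.1077]
orientation: [0.995, 0.102, 0.0, -0.0]
force: [0.4, 0.4, -0.4]
grip_width: 0.0851
```

Call:
{"api": "drive_tool", "payload": {"increments": [{"dx": 0, "dy": 0, "dz": -0.1, "rx": 0, "ry": 0, "rz": 0}, {"dx": 0, "dy": 0, "dz": -0.2, "rx": 0, "ry": 0, "rz": 0}, {"dx": 0, "dy": 0, "dz": -0.2, "rx": 0, "ry": 0, "rz": 0}, {"dx": 0, "dy": 0, "dz": -0.2, "rx": 0, "ry": 0, "rz": 0}, {"dx": 0, "dy": 0, "dz": -0.2, "rx": 0, "ry": 0, "rz": 0}, {"dx": 0, "dy": 0, "dz": -0.05, "rx": 0, "ry": 0, "rz": 0}, {"dx": 0, "dy": 0, "dz": 0, "rx": 0, "ry": 0, "rz": 0}]}}

```text
clock: 10.8
tcp_pos: [0.453, 0.2789, 0.2526]
orientation: [0.995, 0.102, 0.002, -0.001]
force: [0.2, 0.4, -0.6]
grip_width: 0.0854
```

```bash
python3 go.py .5975 -.243 .25; python3 - <<'E'
from h import *;from bench import viewer
c=viewer.capture('side');cv2.imwrite(f'pics/side6.png',cv2.resize(c['image'][140:400,180:440,::-1],None,fx=2.3,fy=2.3))
E
```

```text
t 10.8 p [0.453  0.2789 0.2526] yaw 11.72 zaxis [ 0.0042  0.0021 -1.    ] w 0.08536300965628728 F [ 0.17  0.45 -0.63]
total fullscale [0.236 3.602 0.014] rz total 0.0003
```

View pics/side6.png

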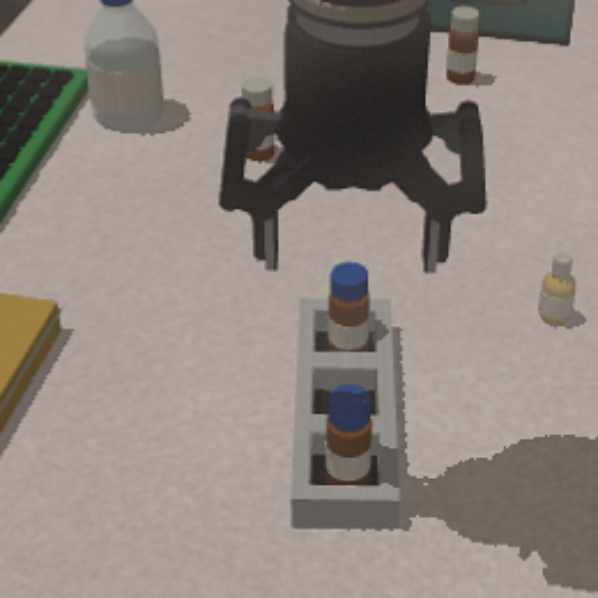

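The side view shows vial A upright in the end pocket at (350,430), the seated vial untouched at (350,300), and the middle pocket empty. Next is spare B.

Call:
{"api": "drive_tool", "payload": {"increments": [{"dx": 0.013, "dy": 0.1, "dz": 0, "rx": 0, "ry": 0, "rz": 0}, {"dx": 0.013, "dy": 0.2, "dz": 0, "rx": 0, "ry": 0, "rz": 0}, {"dx": 0.013, "dy": 0.2, "dz": 0, "rx": 0, "ry": 0, "rz": 0}, {"dx": 0.013, "dy": 0.2, "dz": 0, "rx": 0, "ry": 0, "rz": 0}, {"dx": 0.013, "dy": 0.2, "dz": 0, "rx": 0, "ry": 0, "rz": 0}, {"dx": 0.013, "dy": 0.2, "dz": 0, "rx": 0, "ry": 0, "rz": 0}, {"dx": 0.013, "dy": 0.2, "dz": 0, "rx": 0, "ry": 0, "rz": 0}, {"dx": 0.013, "dy": 0.2, "dz": 0, "rx": 0, "ry": 0, "rz": 0}, {"dx": 0.013, "dy": 0.2, "dz": 0, "rx": 0, "ry": 0, "rz": 0}, {"dx": 0.013, "dy": 0.2, "dz": 0, "rx": 0, "ry": 0, "rz": 0}, {"dx": 0.013, "dy": 0.2, "dz": 0, "rx": 0, "ry": 0, "rz": 0}, {"dx": 0.013, "dy": 0.2, "dz": 0, "rx": 0, "ry": 0, "rz": 0}, {"dx": 0.013, "dy": 0.2, "dz": 0, "rx": 0, "ry": 0, "rz": 0}, {"dx": 0.013, "dy": 0.2, "dz": 0, "rx": 0, "ry": 0, "rz": 0}, {"dx": 0.013, "dy": 0.2, "dz": 0, "rx": 0, "ry": 0, "rz": 0}, {"dx": 0.013, "dy": 0.2, "dz": 0, "rx": 0, "ry": 0, "rz": 0}, {"dx": 0.013, "dy": 0.2, "dz": 0, "rx": 0, "ry": 0, "rz": 0}, {"dx": 0.013, "dy": 0.2, "dz": 0, "rx": 0, "ry": 0, "rz": 0}, {"dx": 0, "dy": 0.1, "dz": 0, "rx": 0, "ry": 0, "rz": 0}, {"dx": 0, "dy": 0, "dz": 0, "rx": 0, "ry": 0, "rz": 0}]}}

```text
clock: 12.85
tcp_pos: [0.5951, -0.2453, 0.2483]
orientation: [0.995, 0.101, -0.001, -0.001]
force: [0.2, 0.3, -0.5]
grip_width: 0.0854
```

Call:
{"api": "drive_tool", "payload": {"increments": [{"dx": 0, "dy": 0, "dz": 0, "rx": 0, "ry": 0, "rz": 0}, {"dx": 0, "dy": 0, "dz": 0, "rx": 0, "ry": 0, "rz": 0}]}}

```text
clock: 13.05
tcp_pos: [0.5954, -0.2419, 0.2495]
orientation: [0.995, 0.103, -0.001, -0.001]
force: [-0.0, 0.4, 0.0]
grip_width: 0.0854
```

```bash
python3 go.py .598 -.243 .101; python3 - <<'E'
from h import *;from bench import viewer
for n in ['wrist']:
    c=viewer.capture(n);cv2.imwrite(f'pics/{n}7.png',c['image'][:,:,::-1]);X=cloud(c);b,l=blobs(blue(c))
    for i,s,ce in b:
        q=X[(l==i)&(c['z_map']>0)]
        if len(q):
            t=q[q[:,2]>np.percentile(q[:,2],95)-.006];print(n,ce.round(),s[4],((t.min(0)+t.max(0))/2).round(4),t.mean(0).round(4))
E
```

```text
t 13.05 p [ 0.5954 -0.2419  0.2495] yaw 11.77 zaxis [-0.0016  0.0013 -1.    ] w 0.08536642121510697 F [-0.05  0.37  0.05]
total fullscale [0.017 0.012 0.99 ] rz total 0.0006
wrist [629. 151.] 1032 [ 0.7472 -0.147   0.1386] [ 0.7441 -0.148   0.1375]
wrist [321. 237.] 1129 [ 0.5994 -0.2428  0.0748] [ 0.5994 -0.2425  0.0761]
```

View pics/wrist7.png

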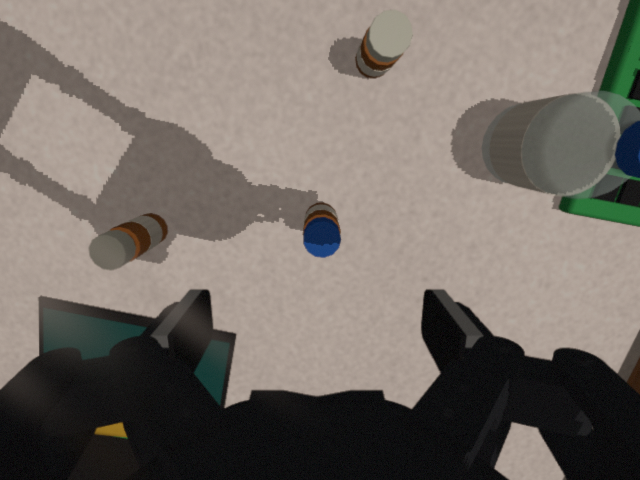

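The wrist view shows the second blue cap at (321,237), centred, with the white caps and bottle well clear of the fingers. I'll descend and grip.

Call:
{"api": "drive_tool", "payload": {"increments": [{"dx": 0.02, "dy": 0.01, "dz": 0.1, "rx": 0, "ry": 0, "rz": 0}, {"dx": 0, "dy": 0, "dz": 0.15, "rx": 0, "ry": 0, "rz": 0}, {"dx": 0, "dy": 0, "dz": 0.15, "rx": 0, "ry": 0, "rz": 0}, {"dx": 0, "dy": 0, "dz": 0.15, "rx": 0, "ry": 0, "rz": 0}, {"dx": 0, "dy": 0, "dz": 0.15, "rx": 0, "ry": 0, "rz": 0}, {"dx": 0, "dy": 0, "dz": 0.15, "rx": 0, "ry": 0, "rz": 0}, {"dx": 0, "dy": 0, "dz": 0.1, "rx": 0, "ry": 0, "rz": 0}, {"dx": 0, "dy": 0, "dz": 0.04, "rx": 0, "ry": 0, "rz": 0}, {"dx": 0, "dy": 0, "dz": 0, "rx": 0, "ry": 0, "rz": 0}, {"dx": 0, "dy": 0, "dz": 0, "rx": 0, "ry": 0, "rz": 0}]}}

```text
clock: 14.1
tcp_pos: [0.6001, -0.2442, 0.1025]
orientation: [0.995, 0.102, 0.001, 0.0]
force: [0.6, -0.0, 0.5]
grip_width: 0.0854
```

Call:
{"api": "drive_tool", "payload": {"increments": [{"dx": 0, "dy": 0, "dz": 0, "rx": 0, "ry": 0, "rz": 0}, {"dx": 0, "dy": 0, "dz": 0, "rx": 0, "ry": 0, "rz": 0}, {"dx": 0, "dy": 0, "dz": 0, "rx": 0, "ry": 0, "rz": 0}, {"dx": 0, "dy": 0, "dz": 0, "rx": 0, "ry": 0, "rz": 0}, {"dx": 0, "dy": 0, "dz": 0, "rx": 0, "ry": 0, "rz": 0}, {"dx": 0, "dy": 0, "dz": 0, "rx": 0, "ry": 0, "rz": 0}, {"dx": 0, "dy": 0, "dz": 0, "rx": 0, "ry": 0, "rz": 0}, {"dx": 0, "dy": 0, "dz": 0, "rx": 0, "ry": 0, "rz": 0}, {"dx": 0, "dy": 0, "dz": 0, "rx": 0, "ry": 0, "rz": 0}, {"dx": 0, "dy": 0, "dz": 0, "rx": 0, "ry": 0, "rz": 0}], "fingers": 0}}

```text
clock: 15.1
tcp_pos: [0.5998, -0.2444, 0.1025]
orientation: [0.995, 0.102, 0.001, 0.0]
force: [-1.2, 0.4, 6.1]
grip_width: 0.0283
```

```bash
python3 go.py .465 .215 .225
```

```text
t 15.1 p [ 0.5998 -0.2444  0.1025] yaw 11.72 zaxis [ 1.2e-03 -7.0e-04 -1.0e+00] w 0.02826338814364076 F [-1.22  0.44  6.09]
total fullscale [-0.257 -3.181 -0.82 ] rz total 0.0003
```

Call:
{"api": "drive_tool", "payload": {"increments": [{"dx": 0, "dy": 0, "dz": -0.1, "rx": 0, "ry": 0, "rz": 0}, {"dx": 0, "dy": 0, "dz": -0.2, "rx": 0, "ry": 0, "rz": 0}, {"dx": 0, "dy": 0, "dz": -0.2, "rx": 0, "ry": 0, "rz": 0}, {"dx": 0, "dy": 0, "dz": -0.2, "rx": 0, "ry": 0, "rz": 0}, {"dx": 0, "dy": 0, "dz": -0.12, "rx": 0, "ry": 0, "rz": 0}, {"dx": 0, "dy": 0, "dz": 0, "rx": 0, "ry": 0, "rz": 0}]}}

```text
clock: 15.7
tcp_pos: [0.601, -0.2448, 0.2286]
orientation: [0.995, 0.102, 0.003, 0.002]
force: [0.7, -1.3, -0.7]
grip_width: 0.028
```

Call:
{"api": "drive_tool", "payload": {"increments": [{"dx": -0.014, "dy": -0.1, "dz": 0, "rx": 0, "ry": 0, "rz": 0}, {"dx": -0.014, "dy": -0.175, "dz": 0, "rx": 0, "ry": 0, "rz": 0}, {"dx": -0.014, "dy": -0.175, "dz": 0, "rx": 0, "ry": 0, "rz": 0}, {"dx": -0.014, "dy": -0.175, "dz": 0, "rx": 0, "ry": 0, "rz": 0}, {"dx": -0.014, "dy": -0.175, "dz": 0, "rx": 0, "ry": 0, "rz": 0}, {"dx": -0.014, "dy": -0.175, "dz": 0, "rx": 0, "ry": 0, "rz": 0}, {"dx": -0.014, "dy": -0.175, "dz": 0, "rx": 0, "ry": 0, "rz": 0}, {"dx": -0.014, "dy": -0.175, "dz": 0, "rx": 0, "ry": 0, "rz": 0}, {"dx": -0.014, "dy": -0.175, "dz": 0, "rx": 0, "ry": 0, "rz": 0}, {"dx": -0.014, "dy": -0.175, "dz": 0, "rx": 0, "ry": 0, "rz": 0}, {"dx": -0.014, "dy": -0.175, "dz": 0, "rx": 0, "ry": 0, "rz": 0}, {"dx": -0.014, "dy": -0.175, "dz": 0, "rx": 0, "ry": 0, "rz": 0}, {"dx": -0.014, "dy": -0.175, "dz": 0, "rx": 0, "ry": 0, "rz": 0}, {"dx": -0.014, "dy": -0.175, "dz": 0, "rx": 0, "ry": 0, "rz": 0}, {"dx": -0.014, "dy": -0.175, "dz": 0, "rx": 0, "ry": 0, "rz": 0}, {"dx": -0.014, "dy": -0.175, "dz": 0, "rx": 0, "ry": 0, "rz": 0}, {"dx": -0.014, "dy": -0.175, "dz": 0, "rx": 0, "ry": 0, "rz": 0}, {"dx": -0.014, "dy": -0.175, "dz": 0, "rx": 0, "ry": 0, "rz": 0}, {"dx": -0.005, "dy": -0.1, "dz": 0, "rx": 0, "ry": 0, "rz": 0}, {"dx": 0, "dy": 0, "dz": 0, "rx": 0, "ry": 0, "rz": 0}]}}

```text
clock: 17.7
tcp_pos: [0.4628, 0.2156, 0.2231]
orientation: [0.995, 0.104, -0.002, 0.0]
force: [0.6, -0.2, -1.6]
grip_width: 0.0279
```

Call:
{"api": "drive_tool", "payload": {"increments": [{"dx": 0, "dy": 0, "dz": 0, "rx": 0, "ry": 0, "rz": 0}, {"dx": 0, "dy": 0, "dz": 0, "rx": 0, "ry": 0, "rz": 0}]}}

```text
clock: 17.9
tcp_pos: [0.4648, 0.2135, 0.2242]
orientation: [0.995, 0.102, -0.0, 0.0]
force: [0.5, 0.2, -0.4]
grip_width: 0.0282
```

```bash
python3 go.py .465 .215 .1125; python3 - <<'E'
from h import *;from bench import viewer
c=viewer.capture('side');cv2.imwrite(f'pics/side8.png',cv2.resize(c['image'][140:400,180:440,::-1],None,fx=2.3,fy=2.3))
E
```

```text
t 17.9 p [0.4648 0.2135 0.2242] yaw 11.68 zaxis [-8.e-04 -8.e-04 -1.e+00] w 0.028232629199964086 F [ 0.51  0.15 -0.41]
total fullscale [ 0.004 -0.01   0.745] rz total 0.0001
```

View pics/side8.png

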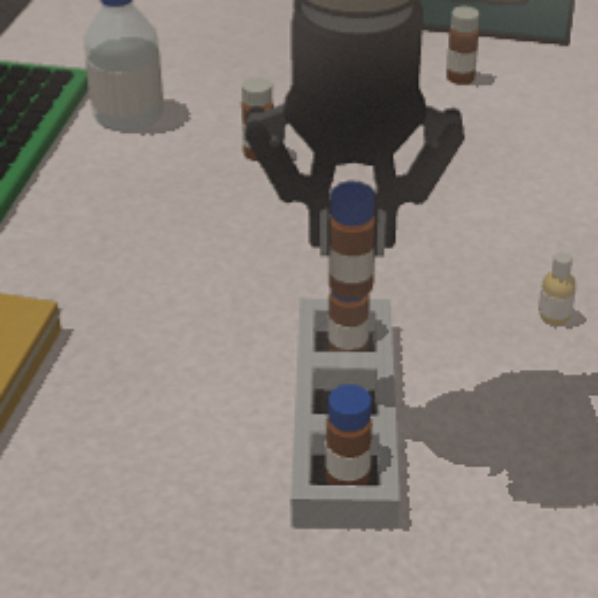

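The second vial is held upright, with its cap at (352,205), above the middle pocket. The other two vials stand undisturbed. I'll lower it.

Call:
{"api": "drive_tool", "payload": {"increments": [{"dx": 0.004, "dy": -0.01, "dz": 0.1, "rx": 0, "ry": 0, "rz": 0}, {"dx": 0, "dy": 0, "dz": 0.15, "rx": 0, "ry": 0, "rz": 0}, {"dx": 0, "dy": 0, "dz": 0.15, "rx": 0, "ry": 0, "rz": 0}, {"dx": 0, "dy": 0, "dz": 0.15, "rx": 0, "ry": 0, "rz": 0}, {"dx": 0, "dy": 0, "dz": 0.08, "rx": 0, "ry": 0, "rz": 0}, {"dx": 0, "dy": 0, "dz": 0.05, "rx": 0, "ry": 0, "rz": 0}, {"dx": 0, "dy": 0, "dz": 0.03, "rx": 0, "ry": 0, "rz": 0}, {"dx": 0, "dy": 0, "dz": 0.03, "rx": 0, "ry": 0, "rz": 0}, {"dx": 0, "dy": 0, "dz": 0, "rx": 0, "ry": 0, "rz": 0}, {"dx": 0, "dy": 0, "dz": 0, "rx": 0, "ry": 0, "rz": 0}]}}

```text
clock: 18.95
tcp_pos: [0.4656, 0.2162, 0.1143]
orientation: [0.995, 0.102, 0.001, -0.0]
force: [-0.1, -0.5, -0.8]
grip_width: 0.0285
```

```bash
python3 go.py .465 .215 .108
```

```text
t 18.95 p [0.4656 0.2162 0.1143] yaw 11.72 zaxis [ 1.1e-03  4.0e-04 -1.0e+00] w 0.028500695091570317 F [-0.08 -0.47 -0.81]
total fullscale [-0.006  0.007  0.042] rz total 0.0003
```

Call:
{"api": "drive_tool", "payload": {"increments": [{"dx": -0.005, "dy": 0.007, "dz": 0.012, "rx": 0, "ry": 0, "rz": 0}, {"dx": 0, "dy": 0, "dz": 0.012, "rx": 0, "ry": 0, "rz": 0}, {"dx": 0, "dy": 0, "dz": 0.01, "rx": 0, "ry": 0, "rz": 0}, {"dx": 0, "dy": 0, "dz": 0.004, "rx": 0, "ry": 0, "rz": 0}, {"dx": 0, "dy": 0, "dz": 0, "rx": 0, "ry": 0, "rz": 0}, {"dx": 0, "dy": 0, "dz": 0, "rx": 0, "ry": 0, "rz": 0}]}}

```text
clock: 19.55
tcp_pos: [0.4647, 0.2149, 0.1085]
orientation: [0.995, 0.102, -0.0, 0.0]
force: [-1.6, -0.2, 5.0]
grip_width: 0.0281
```

The force has risen to 5 N, so it's on the floor. I'll release and retreat.

Call:
{"api": "drive_tool", "payload": {"increments": [{"dx": 0, "dy": 0, "dz": 0, "rx": 0, "ry": 0, "rz": 0}, {"dx": 0, "dy": 0, "dz": 0, "rx": 0, "ry": 0, "rz": 0}, {"dx": 0, "dy": 0, "dz": 0, "rx": 0, "ry": 0, "rz": 0}, {"dx": 0, "dy": 0, "dz": 0, "rx": 0, "ry": 0, "rz": 0}, {"dx": 0, "dy": 0, "dz": 0, "rx": 0, "ry": 0, "rz": 0}, {"dx": 0, "dy": 0, "dz": 0, "rx": 0, "ry": 0, "rz": 0}, {"dx": 0, "dy": 0, "dz": 0, "rx": 0, "ry": 0, "rz": 0}, {"dx": 0, "dy": 0, "dz": 0, "rx": 0, "ry": 0, "rz": 0}], "fingers": 100}}

```text
clock: 20.35
tcp_pos: [0.4646, 0.2148, 0.108]
orientation: [0.995, 0.102, -0.0, 0.0]
force: [-0.2, -0.5, -0.2]
grip_width: 0.0854
```

Call:
{"api": "drive_tool", "payload": {"increments": [{"dx": 0, "dy": 0, "dz": -0.1, "rx": 0, "ry": 0, "rz": 0}, {"dx": 0, "dy": 0, "dz": -0.2, "rx": 0, "ry": 0, "rz": 0}, {"dx": 0, "dy": 0, "dz": -0.2, "rx": 0, "ry": 0, "rz": 0}, {"dx": 0, "dy": 0, "dz": -0.2, "rx": 0, "ry": 0, "rz": 0}, {"dx": 0, "dy": 0, "dz": -0.2, "rx": 0, "ry": 0, "rz": 0}, {"dx": 0, "dy": 0.2, "dz": -0.05, "rx": 0, "ry": 0, "rz": 0}, {"dx": 0, "dy": 0.2, "dz": 0, "rx": 0, "ry": 0, "rz": 0}, {"dx": 0, "dy": 0.2, "dz": 0, "rx": 0, "ry": 0, "rz": 0}, {"dx": 0, "dy": 0.2, "dz": 0, "rx": 0, "ry": 0, "rz": 0}, {"dx": 0, "dy": 0.2, "dz": 0, "rx": 0, "ry": 0, "rz": 0}, {"dx": 0, "dy": 0.2, "dz": 0, "rx": 0, "ry": 0, "rz": 0}, {"dx": 0, "dy": 0.2, "dz": 0, "rx": 0, "ry": 0, "rz": 0}, {"dx": 0, "dy": 0.2, "dz": 0, "rx": 0, "ry": 0, "rz": 0}, {"dx": 0, "dy": 0.2, "dz": 0, "rx": 0, "ry": 0, "rz": 0}, {"dx": 0, "dy": 0.2, "dz": 0, "rx": 0, "ry": 0, "rz": 0}, {"dx": 0, "dy": 0.2, "dz": 0, "rx": 0, "ry": 0, "rz": 0}, {"dx": 0, "dy": 0.1, "dz": 0, "rx": 0, "ry": 0, "rz": 0}, {"dx": 0, "dy": 0, "dz": 0, "rx": 0, "ry": 0, "rz": 0}, {"dx": 0, "dy": 0, "dz": 0, "rx": 0, "ry": 0, "rz": 0}]}}

```text
clock: 22.25
tcp_pos: [0.5343, -0.1223, 0.2502]
orientation: [0.995, 0.102, -0.0, -0.001]
force: [-0.6, -0.1, -0.8]
grip_width: 0.0852
```

```bash
python3 go.py .465 .215 .108; python3 - <<'E'
from h import *;from bench import viewer
for n in ['top','side']:
    c=viewer.capture(n);X=cloud(c);b,l=blobs(blue(c))
    for i,s,ce in b:
        q=X[(l==i)&(c['z_map']>0)]
        if len(q):
            t=q[q[:,2]>np.percentile(q[:,2],95)-.006];m=(t.min(0)+t.max(0))/2
            if 0<m[1]<.4 and s[4]<600:
                d=m[:2]-[.4654,.2153];a=np.radians(11.66);print(n,ce.round(),m.round(4),'ztop',np.percentile(q[:,2],95).round(4),'rack xy',(d@[np.cos(a),np.sin(a)]).round(4),(d@[-np.sin(a),np.cos(a)]).round(4))
    if n=='side':cv2.imwrite('pics/side9.png',cv2.resize(c['image'][140:400,180:440,::-1],None,fx=2.3,fy=2.3))
E
```

```text
t 22.25 p [ 0.5343 -0.1223  0.2502] yaw 11.68 zaxis [-0.001   0.0011 -1.    ] w 0.08523789077557971 F [-0.56 -0.1  -0.83]
total fullscale [ 0.004 -2.295  0.951] rz total 0.0001
top [234. 272.] [0.4756 0.1509 0.0804] ztop 0.0825 rack xy -0.003 -0.0652
top [194. 280.] [0.4636 0.214  0.0809] ztop 0.0824 rack xy -0.0021 -0.0009
top [154. 288.] [0.4512 0.2763 0.0801] ztop 0.0822 rack xy -0.0016 0.0626
side [332. 259.] [0.4747 0.1544 0.081 ] ztop 0.0823 rack xy -0.0032 -0.0615
side [331. 284.] [0.4628 0.2169 0.0808] ztop 0.0825 rack xy -0.0022 0.002
side [332. 314.] [0.4501 0.2779 0.0801] ztop 0.0823 rack xy -0.0023 0.0644
```

View pics/side9.png

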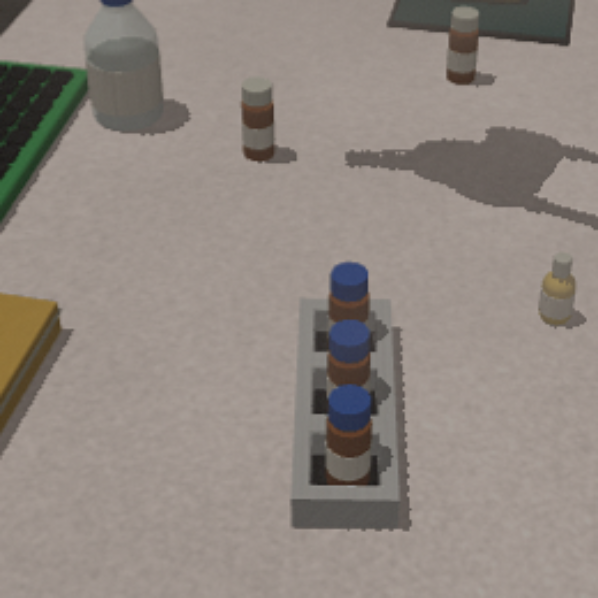

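The side view shows three upright blue caps in a row at (350,280), (350,340) and (350,405), all at the same height, and the arm is clear. I'm handing in the job.

```bash
python3 -c "
from bench import ticket
print(ticket.close_job())"
```

```text
the job is handed in; nothing more can be done
None
```

I put the two spare blue-capped vials into the middle and far pockets, set each down until the wrist force showed it on the floor, and handed the job in. The clock read about 22 s of the 53 s allowed. The seated vial, the white-capped vials and the bottle were not touched.

In the last pictures from both cameras:
- **Height:** all three cap tops read 82 to 83 mm. That matches the seated vial before I started, so all three are fully down.
- **Position:** the caps are within about 3 mm of the rack's centre line and 3 mm of the pocket centres.
- **Seated vial:** it moved less than 1 mm.
- **Arm:** the gripper is open and clear of everything.

The top and side cameras disagreed by 2 to 4 mm in y throughout, slightly more than the stated calibration, but small against the limits. I judged tilt from the side picture only and didn't measure it. Three move calls were refused, at no cost, two of them because I had left zero values out of the rows.

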